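# Sweep the offcuts into the scrap bay

## Robot

A 6-joint arm with a two-finger parallel gripper is mounted at the origin on the work surface; the furniture and walls round the work are solid. World frame = base frame: x ahead of the robot, y to its left, z up, the work surface at z = 0. Lengths are in m, angles in rad, forces in N, time in s.
With the tool pointing down it reaches from about 0.4 to 0.925 m from the base axis. Payload 12.5 kg.
Tool frame: the origin (TCP) lies at the very end of the fingers, on their centre line; the grasp point (between the pads) lies 19 mm behind it; z points along the fingers, y is the line along which they close (so a half turn about z gives the same grasp; the last joint's range is limited). The gripper opens to 95 mm and grips with 3 to 60 N. Pads are 20 mm wide; open, the fingers measure 119 mm over their backs; the gripper's body (75 mm by 180 mm) begins 59 mm behind the grasp point.
Start: joints at [-1.329, 0.491, 1.559, -0, 1.092, -0.106], TCP at [0.213, -0.588, 0.215] pointing down, gripper open.
Joint ranges: [-3.1, 3.1], [-0.84, 2.19], [0.05, 2.79], [-1.13, 4.28], [0.06, 2.93], [-2.69, 2.69]. Speed limits (rad/s): [2.22, 2.22, 2.79, 3.14, 3.14, 3.14].

## Interface

Orientations are given as a unit quaternion [w, x, y, z].
In Python, from bench import ctrl, eyes gives the robot as it stands.
- The arm moves only by the tool send_rows, never from a script. Its argument "increments" is a list of rows, each a list of 3 entries, a list of its own where there are three numbers: the turn, a rotation vector about the tool's x, y, z in degrees, then the shift along the tool's x, y, z in mm, then the finger opening in mm, from 0 to 95.1. A call has 1 to 5 rows; each row shifts and turns the commanded pose from where the row before left it, along the tool's axes as they then stand; what a row does not reach is not made up. A row lasts 1/8 s, in which the tool goes at most 62.5 mm and 10.7 degrees, less where a joint would pass 70% of its speed; a pose out of reach is approached as far as the arm can. A call is refused whole if a number of a shift passes 62.5 or a number of a turn 10.7, either way. A call with a gripper value outside its range is refused whole. The fingers move at their own pace and stop on an object; "squeeze" is the grip in N (left out, the last holds). Time passes only in rows, so rows that do not move let the fingers close. It gives the time, the measured TCP pose, the force, the opening and the grip force at its end, in the units of the state.
- ctrl.sense(): the state, without advancing time (a new reading comes with each control period).
- eyes.camera(name): name is "side" or "top" or "wrist"; returns the picture (480x640x3 uint8, red, green, blue); there is no depth.
- eyes.calibration(name): a dict with "K" (3x3 intrinsics, pixels), "R" (3x3) and "t" (3): a world point X has camera coordinates R X + t; the wrist camera has in their place "T_tool_cam" (4x4, takes a point from camera to tool coordinates, whose origin is the TCP and whose axes are the flange's). Camera axes: x right, y down, z forward; pixel columns grow to the right and rows downward; lengths in m; the calibration is good to about 2 mm. A picture is of the moment at which its call begins: read the wrist's pose just before it. calibration takes no time and is no camera call.
- ctrl.close_job(): hands the job in; it is judged then, once.
The state is a dict: "time": time; "joints": joint angles; "dq": joint speeds; "effort": joint torques, N m; "eef_pos": TCP position; "tool_rot": TCP orientation; "wrist_force": force on the tool from outside, world axes, zero at the start; "moment": the same for the moment, N m; "opening": opening from 0.0 (shut) to 1.0 (fully open); "grasp_force": force on a finger pad.
Only numpy, scipy, OpenCV 4.12 (cv2) and the standard library are available. Lean on these libraries where they do the work, as an engineer would, in place of code of your own. Each camera call takes 0.05 s, during which the arm holds its last target. There are 200 camera calls.

## Task

Clear the bench: sweep the two wooden scraps (the pale offcut and the round plug) along the bench top into the fenced scrap bay with your fingertips, through its open side, until both lie flat and wholly inside. Only push them gently, never lift, tip over or flick them, and leave the two small tins where they stand.

Things in the scene. Friction and masses are not known exactly. Their poses are not given: they have to be found in the camera images.
- scrap_bay: Scrap bay fixed to the bench: a U of three plywood fences, 35 mm high and 12 mm thick, around a green painted patch of bench (no floor plate, no step). Inside 140 mm along its x and 120 mm along its y. Origin: on the bench top, at the centre of the inside. The fences stand at its +y, +x and -x sides; the -y side is open. Its position and turn vary.
- bay_mouth (a point): The middle of the bay's open side, on the bench top: 60 mm from the bay's origin along its -y.
- offcut: Loose sawn offcut of pale wood, 50 x 36 x 22 mm (x, y, z), 50 g. Origin: centre of its underside.
- plug: Loose round wooden plug standing on its flat face, 40 mm diameter, 24 mm high, 50 g. Origin: centre of its underside.
- green_tin: Small closed tin with a green label, 63 mm diameter, 51 mm high, loose; leave it. Origin: centre of its underside.
- blue_tin: Small closed tin with a blue label, 67 mm diameter, 59 mm high, loose; leave it. Origin: centre of its underside.

How it is judged:
By the outcome, as a careful person would: the job done as asked, in the order asked, and still so for the second after the job is handed in, with the robot touching nothing.
It also fails if it takes over 72 s, if anything falls off the work surface, if the arm or the gripper's body presses on something with over 40 N, if the wrist force passes 120 N, or if a joint passes its speed limit or range.

## Working session

There is one attempt and no reset: what is moved stays moved. The work goes in short steps, Python scripts to look and compute and a tool call to move; the robot and the scene stay as the last step left them, time stands still between calls to the robot, and variables do not carry over. Pictures are saved under pics/ and viewed, at most 10 in all, crops included, and the job is handed in when it is done.

Besides the shell and the picture viewer there is one more tool, called after "Emit:" in YAML: its name, and indented under it one key for each argument. send_rows: Moves the arm, as the interface text tells. Its arguments: {"type":"object","properties":{"increments":{"type":"array","items":{"type":"array"}},"squeeze":{"type":"number"}},"required":["increments"]}

```bash
mkdir -p pics; ls; python3 - <<'E'
from bench import ctrl, eyes
import cv2
s=ctrl.sense(); print(s['time'],s['eef_pos'],s['tool_rot'],s['opening'])
for n in('top','side'):
    cv2.imwrite(f'pics/{n}0.png',eyes.camera(n)[:,:,::-1]); c=eyes.calibration(n); print(n,c['K'].tolist() if hasattr(c['K'],'tolist') else c['K'],c['R'],c['t'])
E
```

```text
pics
0.0 [ 0.21297462 -0.58732169  0.21406108] [-5.58995476e-04  9.84914588e-01  1.73040284e-01 -4.19401797e-05] 1.0021572905972984
top [[584.8508056321384, 0.0, 314.8793964709301], [0.0, 584.8508056321384, 239.76254723783248], [0.0, 0.0, 1.0]] [[-0.02128775 -0.99945188 -0.02535293]
 [-0.99288286  0.02410636 -0.11662981]
 [ 0.11717705  0.0226897  -0.99285181]] [0.10161877 0.47744445 0.90923872]
side [[550.9075893594205, 0.0, 321.8537012849669], [0.0, 550.9075893594205, 240.23180986776148], [0.0, 0.0, 1.0]] [[-0.92777226 -0.37289162  0.01380143]
 [-0.25344909  0.60258516 -0.75673951]
 [ 0.27386528 -0.70557988 -0.65357083]] [0.46151242 0.09786305 1.03038231]
```

View pics/top0.png

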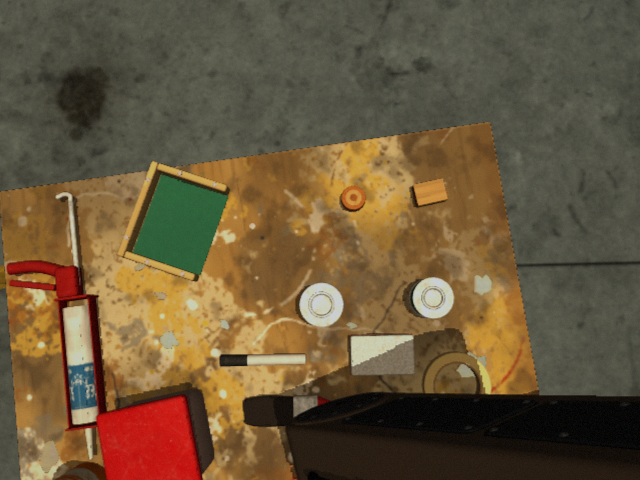

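View pics/side0.png

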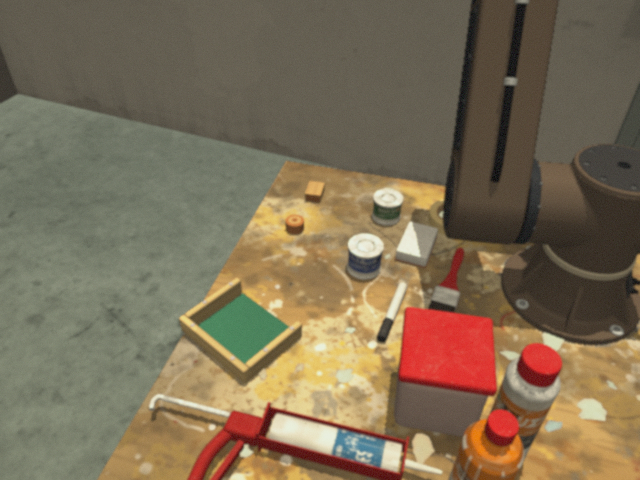

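The top view shows the bay at about (175,222) with its mouth to the right, the plug at (353,197), the offcut at (430,192), the blue tin at (321,305) and the green tin at (432,298). The side view agrees. Next I measure them.

```bash
cat > h.py <<'E'
import numpy as np,cv2
from bench import ctrl,eyes
def ray(c,px,z):
    K,R,t=(np.array(c[k]) for k in('K','R','t'))
    d=R.T@np.linalg.solve(K,[px[0],px[1],1.]); o=-R.T@t
    return (o+d*(z-o[2])/d[2])
def meas(im,c):
    hsv=cv2.cvtColor(im,cv2.COLOR_RGB2HSV); out={}
    # bay's green floor
    m=cv2.inRange(hsv,(60,90,40),(90,255,255)); 
    k=max(cv2.findContours(m,0,2)[0],key=cv2.contourArea)
    out['green']=[ray(c,p,0)[:2].round(4) for p in cv2.approxPolyDP(k,0.03*cv2.arcLength(k,True),True)[:,0].astype(float)]
    return out,hsv
E
python3 - <<'E'
from h import *
im=cv2.imread('pics/top0.png')[:,:,::-1].copy(); c=eyes.calibration('top')
o,hsv=meas(im,c); print(o)
for n,(x,y) in dict(plug=(353,197),off=(430,192)).items(): print(n,hsv[y-14:y+15:4,x-20:x+21:5].tolist())
for n,p,z in(('plug',(353,197),.024),('off',(430,192),.022),('blue',(321,304),.059),('green',(433,297),.051)): print(n,ray(c,p,z).round(3))
for p in [(0,190),(490,123),(535,380)]: print('edge',ray(c,p,0).round(3))
for p in [(155,163),(228,188),(120,255),(197,278)]: print('fence',ray(c,p,.035).round(3))
big=cv2.resize(im[150:350,290:490],None,fx=3,fy=3,interpolation=2); cv2.imwrite('pics/crop.png',big[:,:,::-1])
E
```

```text
{'green': [array([0.5994, 0.3471]), array([0.4699, 0.3928]), array([0.4308, 0.284 ]), array([0.5605, 0.2371])]}
plug [[[19, 179, 189], [20, 184, 204], [18, 181, 187], [19, 145, 204], [19, 182, 174], [19, 154, 159], [19, 176, 184], [20, 135, 204], [20, 180, 203]], [[19, 180, 198], [20, 177, 205], [19, 178, 201], [14, 198, 180], [12, 206, 181], [13, 199, 173], [18, 178, 158], [19, 178, 199], [19, 188, 197]], [[20, 178, 200], [20, 180, 204], [16, 192, 159], [15, 183, 184], [18, 173, 204], [16, 183, 196], [15, 197, 172], [19, 175, 166], [19, 181, 185]], [[19, 181, 196], [19, 180, 195], [12, 205, 189], [18, 170, 205], [12, 203, 163], [17, 174, 198], [13, 210, 186], [18, 166, 163], [19, 163, 178]], [[19, 176, 180], [19, 167, 194], [13, 206, 181], [18, 173, 202], [13, 203, 163], [18, 171, 206], [12, 207, 180], [18, 183, 166], [18, 183, 174]], [[19, 179, 171], [18, 153, 187], [13, 210, 146], [16, 183, 196], [18, 171, 204], [17, 179, 198], [12, 207, 142], [19, 176, 196], [19, 165, 199]], [[18, 163, 167], [19, 134, 175], [17, 157, 78], [12, 204, 176], [12, 206, 188], [13, 205, 180], [19, 178, 
[... 940 characters left out ...]
208, 71], [17, 178, 198], [17, 175, 203], [18, 168, 205], [17, 173, 204], [17, 174, 202], [17, 173, 200], [16, 161, 135]], [[17, 149, 145], [15, 199, 41], [17, 174, 205], [17, 174, 204], [16, 175, 184], [16, 174, 94], [14, 174, 79], [17, 165, 125], [17, 163, 130]], [[16, 163, 127], [16, 171, 58], [16, 189, 50], [16, 171, 112], [17, 165, 127], [18, 164, 131], [16, 163, 136], [16, 158, 132], [16, 162, 131]]]
plug [0.549 0.027 0.024]
off [ 0.554 -0.098  0.022]
blue [0.377 0.083 0.059]
green [ 0.384 -0.09   0.051]
edge [0.581 0.623 0.   ]
edge [ 0.674 -0.207  0.   ]
edge [ 0.249 -0.255  0.   ]
fence [0.611 0.349 0.035]
fence [0.567 0.229 0.035]
fence [0.462 0.404 0.035]
fence [0.422 0.279 0.035]
```

View pics/crop.png

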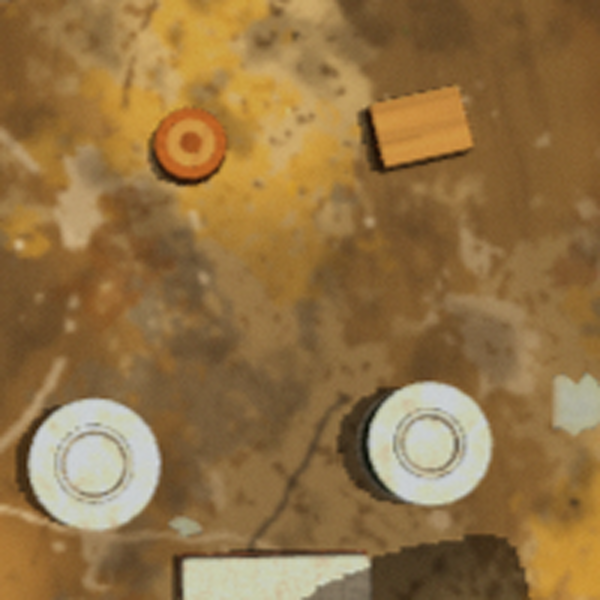

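The crop shows the plug at (353,198) in full-image pixels. The offcut is centred on (430.5,192) with its long axis about 8° off world y. I'll push the plug first, along a straight line to the bay's far left, using both fingertips 20 mm apart.

Emit:
send_rows:
  increments:
    - [[0,0,0],[47,-37.5,0],20]
    - [[0,0,0],[47,-37.5,0],20]
    - [[0,0,0],[47,-37.5,0],20]
    - [[0,0,0],[47,-37.5,0],20]
    - [[0,0,0],[47,-37.5,0],20]

```text
time: 0.72
eef_pos: [0.3707, -0.3295, 0.2145]
tool_rot: [-0.0, 0.985, 0.173, -0.0]
wrist_force: [0.1, -0.4, -0.4]
opening: 0.532
grasp_force: 0.0
```

Emit:
send_rows:
  increments:
    - [[0,0,0],[47,-37.5,0],20]
    - [[0,0,0],[47,-37.5,0],20]
    - [[0,0,0],[47,-37.5,0],20]
    - [[0,0,0],[47,-37.5,0],20]
    - [[0,0,0],[47,-37.5,0],20]

```text
time: 1.35
eef_pos: [0.5278, -0.073, 0.2146]
tool_rot: [0.0, 0.985, 0.173, -0.0]
wrist_force: [0.0, -1.1, -0.6]
opening: 0.21
grasp_force: 0.0
```

Emit:
send_rows:
  increments:
    - [[0,0,0],[47,-37.5,0],20]
    - [[0,0,-10],[0,0,0],20]
    - [[0,0,-10],[0,0,0],20]
    - [[0,0,-10],[0,0,0],20]
    - [[0,0,-10],[0,0,0],20]

```text
time: 1.98
eef_pos: [0.5583, -0.0235, 0.2143]
tool_rot: [-0.0, 0.865, 0.502, -0.0]
wrist_force: [0.1, 0.1, 0.4]
opening: 0.213
grasp_force: 0.0
```

Emit:
send_rows:
  increments:
    - [[0,0,-10],[0,0,0],20]
    - [[0,0,-10],[0,0,0],20]
    - [[0,0,-10],[0,0,0],20]
    - [[0,0,-10.5],[0,0,0],20]
    - [[0,0,0],[0,0,0],20]

```text
time: 2.6
eef_pos: [0.5584, -0.0235, 0.2144]
tool_rot: [-0.0, 0.64, 0.768, -0.0]
wrist_force: [-0.7, -0.6, 0.1]
opening: 0.21
grasp_force: 0.0
```

Emit:
send_rows:
  increments:
    - [[0,0,0],[0,0,50],20]
    - [[0,0,0],[0,0,50],20]
    - [[0,0,0],[0,0,50],20]
    - [[0,0,0],[0,0,40],20]
    - [[0,0,0],[0,0,18],20]

```text
time: 3.22
eef_pos: [0.5577, -0.0235, 0.0047]
tool_rot: [-0.001, 0.641, 0.767, -0.001]
wrist_force: [0.5, 0.4, 0.8]
opening: 0.21
grasp_force: 0.0
```

```bash
python3 - <<'E'
from h import *
s=ctrl.sense(); print(s['eef_pos'],s['wrist_force'])
cv2.imwrite('pics/w1.png',eyes.camera('wrist')[:,:,::-1])
E
```

```text
[ 0.55771649 -0.02348746  0.00465331] [0.49278665 0.3696159  0.79625516]
```

View pics/w1.png

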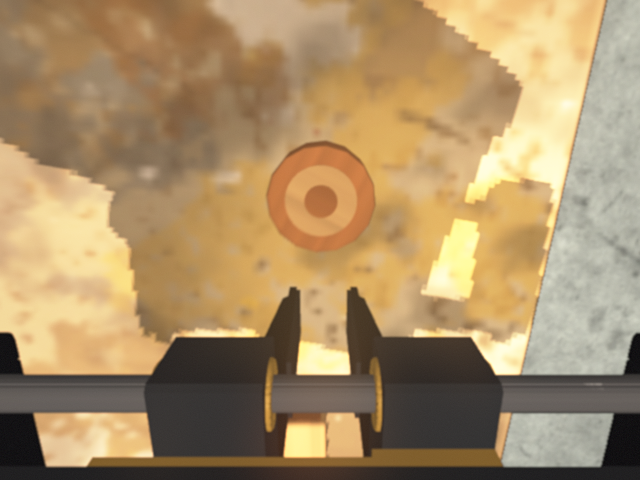

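The wrist view shows the plug at (321,196), centred between the fingertips. I push it straight ahead.

Emit:
send_rows:
  increments:
    - [[0,0,0],[6,0,0],20]
    - [[0,0,0],[8,0,0],20]
    - [[0,0,0],[6,0,0],20]
    - [[0,0,0],[6,0,0],20]
    - [[0,0,0],[8,0,0],20]

```text
time: 3.9
eef_pos: [0.5524, 0.0103, 0.007]
tool_rot: [0.0, 0.64, 0.768, 0.0]
wrist_force: [0.4, -1.2, 0.8]
opening: 0.212
grasp_force: 0.4
```

Emit:
send_rows:
  increments:
    - [[0,0,0],[10,0,0],20]
    - [[0,0,0],[12,0,0],20]
    - [[0,0,0],[12,0,0],20]
    - [[0,0,0],[12,0,0],20]
    - [[0,0,0],[12,0,0],20]

```text
time: 4.53
eef_pos: [0.5417, 0.0678, 0.0066]
tool_rot: [0.0, 0.64, 0.768, -0.0]
wrist_force: [0.5, -0.1, 0.3]
opening: 0.212
grasp_force: 0.4
```

Emit:
send_rows:
  increments:
    - [[0,0,0],[12,0,0],20]
    - [[0,0,0],[12,0,0],20]
    - [[0,0,0],[12,0,0],20]
    - [[0,0,0],[12,0,0],20]
    - [[0,0,0],[12,0,0],20]

```text
time: 5.15
eef_pos: [0.5308, 0.1267, 0.0066]
tool_rot: [0.0, 0.64, 0.768, -0.0]
wrist_force: [0.6, -1.2, 0.7]
opening: 0.208
grasp_force: 0.4
```

Emit:
send_rows:
  increments:
    - [[0,0,0],[12,0,0],20]
    - [[0,0,0],[10,0,0],20]
    - [[0,0,0],[8,0,0],20]
    - [[0,0,0],[6,0,0],20]
    - [[0,0,0],[0,0,0],20]

```text
time: 5.78
eef_pos: [0.5244, 0.1616, 0.0066]
tool_rot: [-0.0, 0.64, 0.769, -0.0]
wrist_force: [0.7, -0.2, 0.6]
opening: 0.214
grasp_force: 0.0
```

```bash
python3 - <<'E'
from h import *
s=ctrl.sense(); print(s['eef_pos'],s['wrist_force'])
cv2.imwrite('pics/w2.png',eyes.camera('wrist')[:,:,::-1])
E
```

```text
[0.52437847 0.16161372 0.00655222] [ 0.66359281 -0.2239172   0.63102237]
```

View pics/w2.png

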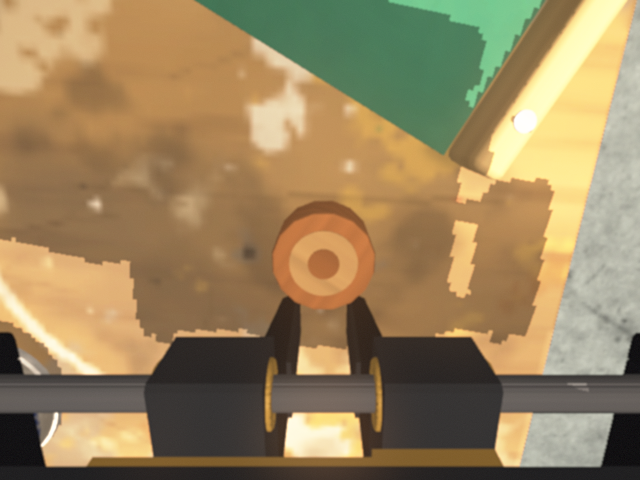

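The plug is seated against the fingertips at (323,257), and the bay's right fence end is well clear on the right at (470,160). I push on into the bay.

Emit:
send_rows:
  increments:
    - [[0,0,0],[6,0,0],20]
    - [[0,0,0],[10,0,0],20]
    - [[0,0,0],[12,0,0],20]
    - [[0,0,0],[12,0,0],20]
    - [[0,0,0],[12,0,0],20]

```text
time: 6.45
eef_pos: [0.5148, 0.2134, 0.0066]
tool_rot: [0.0, 0.64, 0.769, -0.0]
wrist_force: [0.8, -0.4, -1.2]
opening: 0.212
grasp_force: 0.1
```

Emit:
send_rows:
  increments:
    - [[0,0,0],[12,0,0],20]
    - [[0,0,0],[12,0,0],20]
    - [[0,0,0],[12,0,0],20]
    - [[0,0,0],[12,0,0],20]
    - [[0,0,0],[12,0,0],20]

```text
time: 7.08
eef_pos: [0.5041, 0.2722, 0.0066]
tool_rot: [0.0, 0.64, 0.768, -0.0]
wrist_force: [0.2, -0.8, -0.1]
opening: 0.21
grasp_force: 0.1
```

Emit:
send_rows:
  increments:
    - [[0,0,0],[12,0,0],20]
    - [[0,0,0],[12,0,0],20]
    - [[0,0,0],[10,0,0],20]
    - [[0,0,0],[8,0,0],20]
    - [[0,0,0],[6,0,0],20]

```text
time: 7.7
eef_pos: [0.4954, 0.3191, 0.0066]
tool_rot: [0.0, 0.64, 0.768, -0.0]
wrist_force: [-0.2, 0.4, -0.9]
opening: 0.209
grasp_force: 0.2
```

Emit:
send_rows:
  increments:
    - [[0,0,0],[4,0,0],20]
    - [[0,0,0],[2,0,0],20]
    - [[0,0,0],[0,0,0],20]
    - [[0,0,0],[-8,0,0],20]
    - [[0,0,0],[-20,0,0],20]

```text
time: 8.32
eef_pos: [0.4995, 0.2963, 0.0066]
tool_rot: [0.0, 0.64, 0.769, 0.0]
wrist_force: [-0.5, 1.1, 0.6]
opening: 0.208
grasp_force: 0.0
```

```bash
python3 - <<'E'
from h import *
s=ctrl.sense(); print(s['eef_pos'],s['wrist_force'])
cv2.imwrite('pics/w3.png',eyes.camera('wrist')[:,:,::-1])
E
```

```text
[0.49954803 0.29631739 0.00657334] [-0.45697011  1.08216603  0.59624646]
```

View pics/w3.png

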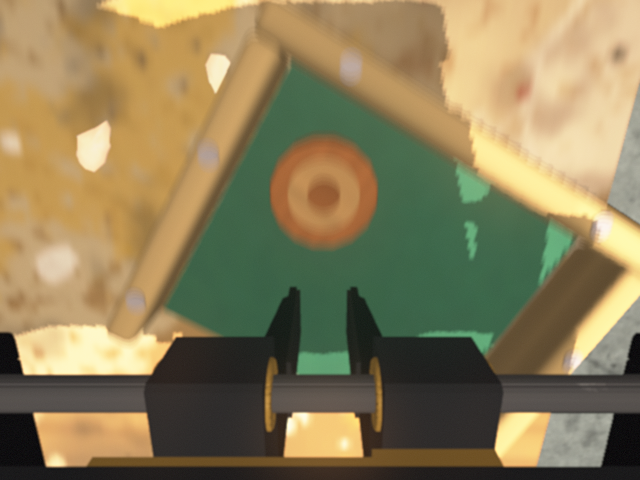

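The plug at (323,193) now lies on the green patch with the fences clear all round. Next I lift, go back over the top to behind the offcut, and align with its end face.

Emit:
send_rows:
  increments:
    - [[0,0,0],[0,0,-45],10]
    - [[0,0,0],[0,0,-45],10]
    - [[0,0,0],[-50.3,-2.2,0],10]
    - [[0,0,0],[-50.3,-2.2,0],10]
    - [[0,0,0],[-50.3,-2.2,0],10]

```text
time: 9.0
eef_pos: [0.5203, 0.1452, 0.0968]
tool_rot: [0.0, 0.64, 0.768, 0.0]
wrist_force: [0.6, -0.5, 0.0]
opening: 0.103
grasp_force: 0.0
```

Emit:
send_rows:
  increments:
    - [[0,0,0],[-50.3,-2.2,0],10]
    - [[0,0,0],[-50.3,-2.2,0],10]
    - [[0,0,0],[-50.3,-2.2,0],10]
    - [[0,0,0],[-50.3,-2.2,0],10]
    - [[0,0,0],[-50.3,-2.2,0],10]

```text
time: 9.62
eef_pos: [0.5546, -0.1045, 0.0967]
tool_rot: [0.0, 0.64, 0.768, -0.0]
wrist_force: [-0.2, 0.0, -0.3]
opening: 0.106
grasp_force: 0.0
```

Emit:
send_rows:
  increments:
    - [[0,0,0],[-50.3,-2.2,0],10]
    - [[0,0,2],[0,0,0],10]
    - [[0,0,0],[0,0,0],10]
    - [[0,0,0],[0,0,0],10]

```text
time: 10.12
eef_pos: [0.5617, -0.151, 0.0967]
tool_rot: [-0.0, 0.653, 0.758, -0.0]
wrist_force: [0.3, 0.3, -0.6]
opening: 0.106
grasp_force: 0.0
```

```bash
python3 - <<'E'
from h import *
s=ctrl.sense(); print(s['eef_pos'],s['tool_rot'])
cv2.imwrite('pics/w4.png',eyes.camera('wrist')[:,:,::-1])
E
```

```text
[ 0.56165486 -0.15096082  0.09666675] [-1.44557093e-04  6.52738416e-01  7.57583353e-01 -5.71421962e-05]
```

View pics/w4.png

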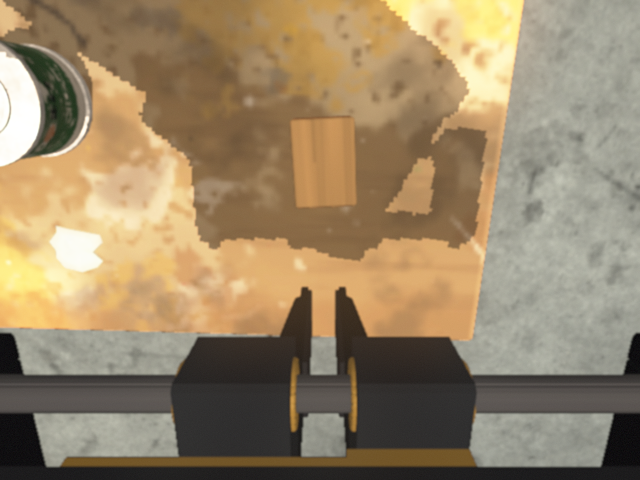

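The offcut at (325,162) is centred ahead of the fingers, tilted about 2° to the left, and the tins are clear. I turn back 2°, lower and push.

Emit:
send_rows:
  increments:
    - [[0,0,-2],[0,1,30],10]
    - [[0,0,0],[0,0,45],10]
    - [[0,0,0],[0,0,15],10]
    - [[0,0,0],[6,0,0],10]
    - [[0,0,0],[6,0,0],10]

```text
time: 10.8
eef_pos: [0.5613, -0.1394, 0.0079]
tool_rot: [0.001, 0.64, 0.769, 0.0]
wrist_force: [-0.3, -0.4, 0.3]
opening: 0.104
grasp_force: 0.0
```

Emit:
send_rows:
  increments:
    - [[0,0,0],[5,0,0],10]
    - [[0,0,0],[5,0,0],10]
    - [[0,0,0],[6,0,0],10]
    - [[0,0,0],[8,0,0],10]
    - [[0,0,0],[10,0,0],10]

```text
time: 11.42
eef_pos: [0.5545, -0.1059, 0.0066]
tool_rot: [0.0, 0.64, 0.768, -0.0]
wrist_force: [-0.1, -0.7, -0.2]
opening: 0.1
grasp_force: 0.2
```

Emit:
send_rows:
  increments:
    - [[0,0,0],[12,0,0],10]
    - [[0,0,0],[12,0,0],10]
    - [[0,0,0],[12,0,0],10]
    - [[0,0,0],[12,0,0],10]
    - [[0,0,0],[12,0,0],10]

```text
time: 12.05
eef_pos: [0.5436, -0.0466, 0.0066]
tool_rot: [0.0, 0.64, 0.768, -0.0]
wrist_force: [-0.0, 0.2, -0.9]
opening: 0.107
grasp_force: 0.1
```

Emit:
send_rows:
  increments:
    - [[0,0,0],[12,0,0],10]
    - [[0,0,0],[12,0,0],10]
    - [[0,0,0],[12,0,0],10]
    - [[0,0,0],[12,0,0],10]
    - [[0,0,0],[12,0,0],10]

```text
time: 12.68
eef_pos: [0.5328, 0.0124, 0.0066]
tool_rot: [0.0, 0.64, 0.768, -0.0]
wrist_force: [0.1, -0.4, -0.1]
opening: 0.101
grasp_force: 0.1
```

Emit:
send_rows:
  increments:
    - [[0,0,0],[12,0,0],10]
    - [[0,0,0],[12,0,0],10]
    - [[0,0,0],[12,0,0],10]
    - [[0,0,0],[12,0,0],10]
    - [[0,0,0],[10,0,0],10]

```text
time: 13.3
eef_pos: [0.5222, 0.0694, 0.0066]
tool_rot: [0.0, 0.64, 0.769, -0.0]
wrist_force: [0.2, -0.8, 0.0]
opening: 0.099
grasp_force: 0.1
```

Emit:
send_rows:
  increments:
    - [[0,0,0],[10,0,0],10]
    - [[0,0,0],[8,0,0],10]
    - [[0,0,0],[6,0,0],10]
    - [[0,0,0],[4,0,0],10]
    - [[0,0,0],[0,0,0],10]

```text
time: 13.92
eef_pos: [0.5173, 0.0964, 0.0066]
tool_rot: [0.0, 0.64, 0.769, -0.0]
wrist_force: [-0.2, 0.2, 0.8]
opening: 0.107
grasp_force: 0.0
```

```bash
python3 - <<'E'
from h import *
s=ctrl.sense(); print(s['eef_pos'],s['tool_rot'],s['wrist_force'])
cv2.imwrite('pics/w5.png',eyes.camera('wrist')[:,:,::-1])
E
```

```text
[0.51731218 0.09636787 0.00660325] [ 3.69810760e-05  6.39836208e-01  7.68511305e-01 -2.20325951e-05] [-0.21484874  0.17808701  0.77037346]
```

View pics/w5.png

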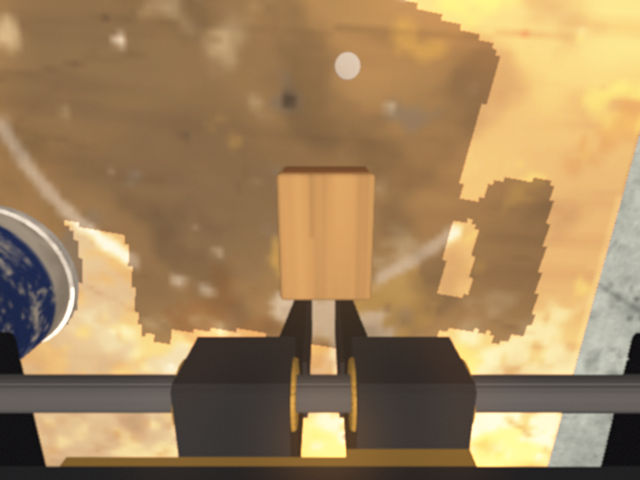

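The offcut sits square on the fingertips at (325,235), and the blue tin is well clear at the left edge. From here I push along a gentle right-hand arc into the bay's right half.

Emit:
send_rows:
  increments:
    - [[0,0,1],[6,0,0],10]
    - [[0,0,1.3],[8,0,0],10]
    - [[0,0,1.6],[10,0,0],10]
    - [[0,0,1.6],[10,0,0],10]
    - [[0,0,1.6],[10,0,0],10]

```text
time: 14.6
eef_pos: [0.5114, 0.1402, 0.0066]
tool_rot: [0.0, 0.687, 0.727, -0.0]
wrist_force: [0.0, -0.2, 0.6]
opening: 0.103
grasp_force: 0.1
```

Emit:
send_rows:
  increments:
    - [[0,0,1.6],[10,0,0],10]
    - [[0,0,1.6],[10,0,0],10]
    - [[0,0,1.6],[10,0,0],10]
    - [[0,0,1.6],[10,0,0],10]
    - [[0,0,1.6],[8,0,0],10]

```text
time: 15.22
eef_pos: [0.5112, 0.1882, 0.0066]
tool_rot: [0.0, 0.736, 0.677, -0.0]
wrist_force: [-1.1, -0.4, -0.1]
opening: 0.1
grasp_force: 0.2
```

Emit:
send_rows:
  increments:
    - [[0,0,0],[4,0,0],10]
    - [[0,0,0],[0,0,0],10]

```text
time: 15.48
eef_pos: [0.5116, 0.1919, 0.0066]
tool_rot: [0.0, 0.735, 0.678, -0.0]
wrist_force: [1.0, 0.1, -0.1]
opening: 0.109
grasp_force: 0.0
```

```bash
python3 - <<'E'
from h import *
s=ctrl.sense(); print(s['eef_pos'],s['tool_rot'],s['wrist_force'])
cv2.imwrite('pics/w6.png',eyes.camera('wrist')[:,:,::-1])
E
```

```text
[0.51157655 0.19190674 0.00656876] [ 2.94952649e-05  7.35140648e-01  6.77914615e-01 -3.18165420e-05] [ 0.99722159  0.07620532 -0.10061567]
```

View pics/w6.png

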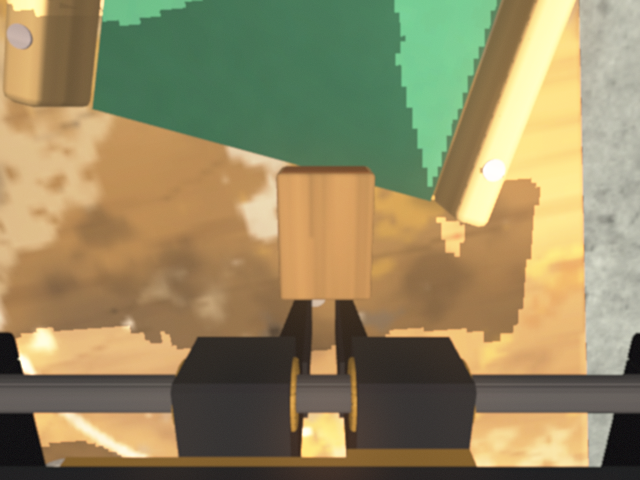

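The offcut is still square at (325,235). Its front edge is at the mouth, about 25 mm from the right fence end at (440,200). I finish the arc and back off.

Emit:
send_rows:
  increments:
    - [[0,0,1],[6,0,0],10]
    - [[0,0,1.5],[10,0,0],10]
    - [[0,0,1.5],[10,0,0],10]
    - [[0,0,1.5],[10,0,0],10]
    - [[0,0,1.5],[10,0,0],10]

```text
time: 16.15
eef_pos: [0.5177, 0.2377, 0.0066]
tool_rot: [0.0, 0.776, 0.631, -0.0]
wrist_force: [-0.6, 0.1, -0.1]
opening: 0.102
grasp_force: 0.1
```

Emit:
send_rows:
  increments:
    - [[0,0,1.5],[10,0,0],10]
    - [[0,0,1.5],[10,0,0],10]
    - [[0,0,1],[8,0,0],10]
    - [[0,0,0],[4,0,0],10]
    - [[0,0,0],[2,0,0],10]

```text
time: 16.77
eef_pos: [0.5256, 0.2705, 0.0066]
tool_rot: [0.0, 0.797, 0.604, -0.0]
wrist_force: [-1.3, -0.0, 0.1]
opening: 0.106
grasp_force: 0.2
```

Emit:
send_rows:
  increments:
    - [[0,0,0],[0,0,0],10]
    - [[0,0,0],[-10,0,0],10]
    - [[0,0,0],[-30,0,0],10]
    - [[0,0,0],[0,0,-50],10]
    - [[0,0,0],[0,0,-50],10]

```text
time: 17.4
eef_pos: [0.5143, 0.2306, 0.1074]
tool_rot: [-0.0, 0.797, 0.604, -0.001]
wrist_force: [-0.2, 0.1, 0.3]
opening: 0.105
grasp_force: 0.0
```

Emit:
send_rows:
  increments:
    - [[0,0,0],[-55,0,0],10]
    - [[0,0,0],[-55,0,0],10]
    - [[0,0,0],[-55,0,0],10]
    - [[0,0,0],[-55,0,0],10]
    - [[0,0,0],[0,0,0],10]

```text
time: 18.02
eef_pos: [0.4541, 0.017, 0.1067]
tool_rot: [-0.0, 0.798, 0.602, -0.0]
wrist_force: [1.0, -0.0, 0.6]
opening: 0.107
grasp_force: 0.0
```

```bash
python3 - <<'E'
from h import *
s=ctrl.sense(); print(s['eef_pos'],s['time'])
im=eyes.camera('top')[:,:,::-1]
cv2.imwrite('pics/t7.png',cv2.resize(im[140:340,90:350],(780,600),interpolation=2))
c=eyes.calibration('top')
E
```

```text
[0.45407939 0.0170483  0.10672985] 18.025
```

View pics/t7.png

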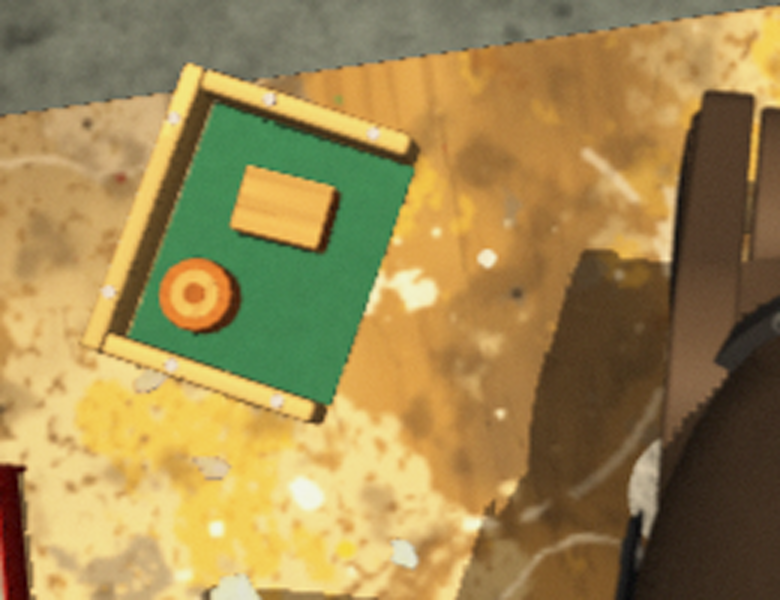

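The final view shows the offcut at (285,208) and the plug at (198,294) in the crop. Both lie flat and well inside the green patch, and the arm is clear of them.

```bash
python3 -c "
from bench import ctrl; print(ctrl.close_job())"
```

```text
the job is handed in; nothing more can be done
None
```

The offcut and the plug both lie flat and wholly inside the scrap bay, neither tin was touched, and the job was handed in at about 18 s; the hand-in returned no verdict.

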